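Uncouple the delivery trailer's hitch

ROBOT

A 7-joint arm with a two-finger parallel gripper is mounted at the origin on a cart in front of the work surface, level with it; the furniture and walls round the work are solid. World frame = base frame: x ahead of the robot, y to its left, z up, the work surface at z = 0. Lengths are in m, angles in rad, forces in N, time in s.
With the tool pointing down it reaches from about 0.35 to 0.9 m from the base axis. Payload 19.9 kg.
Tool frame: the origin (TCP) lies between the finger pads; the fingertips stand 14 mm ahead of it and the grasp point (between the pads) lies 5 mm behind it; z points along the fingers, y is the line along which they close (so a half turn about z gives the same grasp; the last joint's range is limited). The gripper opens to 94 mm and grips with 3 to 60 N. Pads are 16 mm wide; open, the fingers measure 119 mm over their backs; the gripper's body (75 mm by 177 mm) begins 78 mm behind the grasp point.
Start: joints at [1.29, 0.417, -0.01, 1.614, 0.005, 1.111, -0.053], TCP at [0.148, -0.607, 0.219] pointing down, gripper open.
Joint ranges: [-2.81, 2.81], [-0.39, 2.02], [-1.27, 1.25], [0.06, 2.57], [-1.19, 4.33], [0.19, 2], [-2.82, 2.82]. Speed limits (rad/s): [1.89, 1.89, 2.39, 2.39, 3.01, 3.01, 3.01].

INTERFACE

Orientations are given as a unit quaternion [w, x, y, z].
In Python, from plant import robot, eoat, vision, workorder, models gives the robot as it stands. Calls block until the motion is done:
- robot.move_pose(position, orientation): joint-space move of the TCP to a pose.
- robot.movel(position, ori=None, rate=0.15): straight line of the TCP; ori=None keeps the orientation; rate is the mean speed in m/s.
- robot.move_j(angles): joint-space move.
- eoat.set_gripper(opening, f_grip=None): finger opening in m; f_grip is the grip in N (None keeps the last); returns when the fingers have stopped.
- robot.wait(seconds).
- robot.ik(position, orientation): joint angles nearest the present ones, or None.
- vision.get_image(name): name is "scene" or "top" or "wrist"; returns a dict with "img" (400x640x3 uint8, red, green, blue), "K" (3x3 intrinsics, pixels), "world_from_camera" (4x4, takes a point from camera to world coordinates). Camera axes: x right, y up, looking along -z (the intrinsics and any distortion apply to the point x, -y, -z); pixel columns grow to the right and rows downward; lengths in m; the calibration is good to about 2 mm. A picture is of the moment at which its call begins. There is no depth.
A pose or a line that the arm cannot do raises robot.Unreachable and nothing moves.
- workorder.job_done(): hands the job in; it is judged then, once.
Trained networks look in the newest picture that a camera, given by its name, has taken for a name from the list of things; names that differ only in an ending like _2 or _b are one class to them, and where a whole thing is asked for, a point or a joint stands for the part that bears it (a point fixed in the world has none). Each returns a list of dicts, best first, with "conf" (0 to 1); they miss things now and then, are a little off and sometimes report something else, mostly with a low value. They report only what shows in the picture. A call takes as long as a camera call.
- models.regions_of(camera, query): "pixels" (400x640 bool, what is visible of it) and "xy" ([column, row] in pixels, amid what is visible of it).
Readings, each from a call of its own:
- robot.get_t(): time.
- robot.get_joint_positions(): joint angles.
- robot.get_joint_vel(): joint speeds.
- robot.get_joint_efforts(): joint torques, N m.
- robot.get_tool_pos(): TCP position.
- robot.get_tcp_rot(): TCP orientation.
- robot.get_force(): force on the tool from outside, world axes, zero at the start.
- robot.get_torque(): the same for the moment, N m.
- robot.get_grip_width(): finger opening in m.
- robot.get_grasp_force(): force on a finger pad.
Only numpy, scipy, OpenCV 4.12 (cv2) and the standard library are available. Lean on these libraries where they do the work, as an engineer would, in place of code of your own. Each camera call takes 0.05 s, during which the arm holds its last target. There are 200 camera calls.

TASK

The tow hitch of the shop's delivery-bike trailer is locked on its service stand. Pull the yellow lock pin out of the latch and stand it fully down in the hole of the dark wooden pin block, let go of it, then pull the red latch tab sideways, away from the coupler, against its spring and, still holding the tab, lift the blue tongue off the ball. Finish holding the tongue up and still, with its socket about 8 cm above the ball, and leave the other things on the table alone.

Things in the scene. Friction and masses are not known exactly. Their poses are not given: they have to be found in the camera images.
- stand: service stand fixed to the table: plywood board 360 x 140 x 12 mm with the ball mount and, at its far end, two grey hinge cheeks. Origin on the table under the ball; +x along the board towards the hinge, +y to the side to which the latch is pulled, z up. Board spans x -70 to +290, y -70 to +70 mm. Heights: coupler housing 104, cheeks 104, red tab 152, pin grip 154 mm
- ball (a point): centre of the steel ball (diameter 34 mm), 75 mm above the table; below it sits a flat collar of 38 mm diameter under which the latch jaw hooks
- hinge (a point): hinge axis of the tongue, 240 mm in stand +x from the ball, 85 mm above the table; the axis runs along stand y
- tongue: blue tongue stub (square tube 40 x 36 mm) with a dark steel coupler housing over the ball, about 0.45 kg; origin on the hinge axis, axes parallel to the stand's while it is down. It swings up about the hinge (up to 0.9 rad) and falls back if let go. It cannot rise more than about 2 mm until the latch is pulled
- socket (a point): centre of the coupler's socket, on the tongue; coincides with the ball centre while coupled and goes up with the tongue
- latch (a joint): travel of the spring latch (m): 0 closed, grows as the red tab is pulled along stand +y, stop at 0.016; the jaw clears the ball's collar above 0.010. Spring force 4 N at 0, 9 N at the stop; it springs shut when let go. It rides on the tongue and rises with it. With the lock pin in it moves only a few mm
- latch_tab (a point): grip point of the red upright latch tab, 37 mm to stand +y of the ball, 135 mm above the table when closed. Tab 22 mm along stand x, 14 mm thick along stand y (pinch it across this), from 110 to 152 mm above the table; the housing beside it is 104 mm high. The tab swings and tilts with the tongue about the hinge
- lock_pin: loose upright pin, about 60 g: steel shaft 8 mm dia., 45 mm long, chamfered foot; flange 20 mm dia. at 45 to 49 mm; yellow round grip 16 mm dia. at 49 to 87 mm above the foot. Origin at the foot, z up the pin. Starts through latch ear and tongue lug, flange on the ear 112 mm above the table, at 62 mm stand x and 37 mm stand y from the ball; draw it straight up 46 mm or more
- pin_block: dark wooden block 60 x 60 x 55 mm fixed on the table; origin at the centre of its underside
- bore (a point): centre of the mouth of the block's vertical hole, in its top 55 mm above the table: diameter 10 mm with a 2 mm chamfer, 49 mm deep, so the pin's flange comes to rest on the block's top
- tape_dispenser: grey desk tape dispenser 55 x 150 x 78 mm, loose bystander; origin at the centre of its underside
- wood_box: small wooden box 63 x 150 x 45 mm, loose bystander; origin at the centre of its underside
- washi_tape0: red tape roll, 50 mm diameter, 20 mm high, loose bystander; origin at the centre of its underside
- stapler: red and black stapler 34 x 139 x 41 mm, loose bystander; origin at the centre of its underside
- eraser_white: blue and white eraser 23 x 55 x 14 mm, loose bystander; origin at the centre of its underside
- pencil_tin: blue pencil tin 68 x 190 x 22 mm, loose bystander; origin at the centre of its underside

How it is judged:
By the outcome, as a careful person would: the job done as asked, in the order asked, and still so for the second after the job is handed in, while the arm keeps its last pose, push and grip.
It also fails if it takes over 58 s, if anything falls off the work surface, if the arm or the gripper's body presses on something with over 40 N, if the wrist force passes 120 N, or if a joint passes its speed limit or range.

## Working session

There is one attempt and no reset: what is moved stays moved. The work goes in short steps, each a Python script; the robot and the scene stay as the last script left them, time stands still between calls to the robot, and variables do not carry over. Pictures are saved under pics/ and viewed, at most 10 in all, crops included, and the job is handed in when it is done.

```bash
mkdir -p pics; ls; python3 - <<'E'
from plant import robot, eoat, vision, workorder, models
import cv2,numpy as np
for c in ["scene","top"]:
    d=vision.get_image(c); cv2.imwrite(f"pics/{c}0.png",d["img"][:,:,::-1])
    print(c,d["K"].tolist(),d["world_from_camera"].round(4).tolist(),[k for k in d])
    for q in ["stand","lock_pin","pin_block","latch_tab","tongue","bore"]:
        r=models.regions_of(c,q)
        print(q,[(round(x["conf"],2),np.round(x["xy"],1).tolist(),int(x["pixels"].sum())) for x in r[:3]])
print(robot.get_t(),robot.get_tcp_rot())
E
```

```text
pics
plant.py
scene [[369.3266269143011, 0.0, 314.6041123014674], [0.0, 369.3266269143011, 204.3112904615777], [0.0, 0.0, 1.0]] [[-0.8452, 0.2543, -0.47, -0.0], [-0.5341, -0.4299, 0.728, 0.9987], [-0.0169, 0.8663, 0.4992, 0.7324], [0.0, 0.0, 0.0, 1.0]] ['img', 'K', 'world_from_camera']
stand [(0.81, [328.7, 208.6], 3129)]
lock_pin []
pin_block []
latch_tab [(0.73, [343.3, 201.1], 263), (0.42, [324.6, 206.4], 2967)]
tongue [(0.86, [335.9, 200.4], 1048)]
bore [(0.58, [324.7, 269.9], 617)]
top [[436.1432939689593, 0.0, 326.8227042780256], [0.0, 436.1432939689593, 198.0477131666003], [0.0, 0.0, 1.0]] [[0.0085, 0.9963, -0.0853, 0.4099], [-1.0, 0.0083, -0.0033, 0.0732], [-0.0025, 0.0854, 0.9963, 2.0505], [0.0, 0.0, 0.0, 1.0]] ['img', 'K', 'world_from_camera']
stand [(0.97, [347.5, 194.2], 2207), (0.6, [255.1, 224.0], 240)]
lock_pin [(0.27, [336.6, 201.3], 21)]
pin_block [(0.67, [285.7, 229.2], 183)]
latch_tab []
tongue [(0.55, [349.0, 200.2], 762)]
bore [(0.48, [289.7, 228.6], 164), (0.27, [347.9, 197.7], 2222)]
0.7 [-3.01119825e-05  9.92882924e-01  1.19094491e-01 -2.55659620e-05]
```

```bash
python3 - <<'E'
import cv2,numpy as np
a=cv2.imread("pics/scene0.png")[110:310,200:460]; b=cv2.imread("pics/top0.png")[130:280,230:430]
cv2.imwrite("pics/sc1.png",cv2.resize(a,None,fx=3,fy=3,interpolation=2));cv2.imwrite("pics/tc1.png",cv2.resize(b,None,fx=4,fy=4,interpolation=2))
E
```

```text
(no output)
```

View pics/sc1.png

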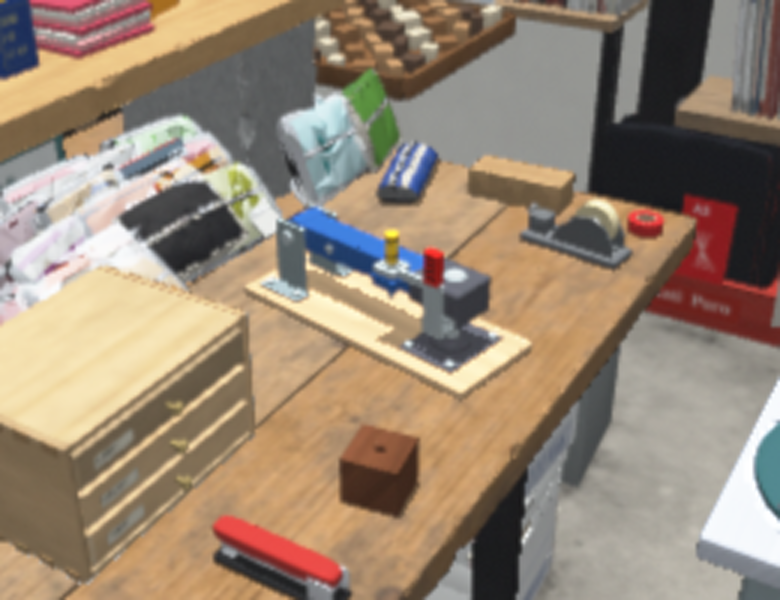

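View pics/tc1.png

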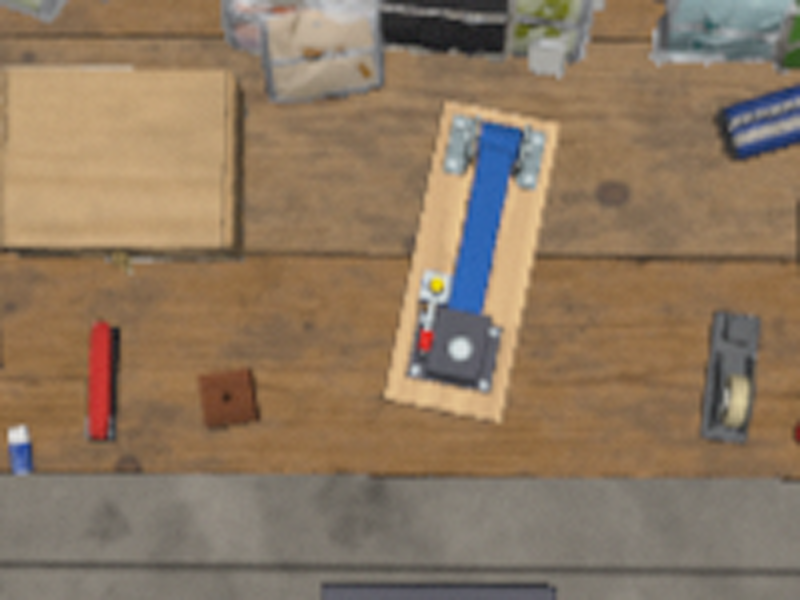

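The scene crop shows the yellow pin at crop (392,233), the red tab at (433,250) and the bore at (379,449). The top crop shows board corners at (447,101), (558,123), (502,422) and (387,397), the pin at (437,284), the tab at (426,341) and the bore at (226,397). Next I fit the stand pose and the bore position.

```bash
cat > h.py <<'E'
from plant import robot, eoat, vision, workorder, models
import cv2,numpy as np
from scipy.optimize import least_squares
from scipy.spatial.transform import Rotation as R
def proj(d,P):
    T=np.linalg.inv(d["world_from_camera"]); p=np.atleast_2d(P)@T[:3,:3].T+T[:3,3]
    q=np.c_[p[:,0],-p[:,1],-p[:,2]]@np.array(d["K"]).T; return q[:,:2]/q[:,2:]
def ray(d,uv,z):
    M=np.array(d["world_from_camera"]); k=np.linalg.inv(d["K"])@[uv[0],uv[1],1]
    v=M[:3,:3]@[k[0],-k[1],-k[2]]; return M[:3,3]+v*(z-M[2,3])/v[2]
def S(p,s): # stand pose p=(x,y,yaw)
    c,n=np.cos(p[2]),np.sin(p[2]); s=np.atleast_2d(s)
    return np.c_[p[0]+c*s[:,0]-n*s[:,1],p[1]+n*s[:,0]+c*s[:,1],s[:,2]]
def blob(img,col):
    h=cv2.cvtColor(img,cv2.COLOR_RGB2HSV).astype(int); H,Sa,V=h[...,0],h[...,1],h[...,2]
    m={'y':(H>20)&(H<34)&(Sa>170)&(V>120),'r':((H<6)|(H>174))&(Sa>180)&(V>90)}[col]
    n,l,s,c=cv2.connectedComponentsWithStats(m.astype(np.uint8)); return [(s[i].tolist(),c[i].round(1).tolist()) for i in range(1,n) if s[i,4]>8]
def down(yaw): # tool z down; tool y axis along world heading yaw
    y=np.array([np.cos(yaw),np.sin(yaw),0]); z=np.array([0,0,-1.]); x=np.cross(y,z)
    q=R.from_matrix(np.c_[x,y,z]).as_quat(); return q[[3,0,1,2]]
E
python3 - <<'E'
from h import *
sc=vision.get_image("scene");tp=vision.get_image("top")
tc=lambda x,y:np.array([230+x/4-.4,130+y/4-.4]); ss=lambda x,y:np.array([200+x/3-.3,110+y/3-.3])
st=np.array([[290,70,12],[290,-70,12],[-70,-70,12],[-70,70,12],[62,37,154],[0,37,152]])/1e3
uv=np.array([tc(447,101),tc(558,123),tc(502,422),tc(387,397),tc(437,284),tc(426,341)])
so=np.array([ss(392,233),ss(433,250)])
f=lambda p:np.r_[(proj(tp,S(p,st))-uv).ravel(),(proj(sc,S(p,st[4:]))-so).ravel()]
r=least_squares(f,[.4,0,0]);print(r.x,r.fun.round(1))
print(ray(tp,tc(226,397),.055),ray(sc,ss(379,449),.055))
print("ball,tab,pin",S(r.x,[[0,0,.075],[0,.037,.135],[.062,.037,.112]]).round(4))
for c,d in(("sc",sc),("tp",tp)):
  for k in "yr":print(c,k,blob(d["img"],k))
E
```

```text
[ 0.49406644  0.00209448 -0.1901541 ] [-0.7 -0.4  0.7 -0.1  0.   0.1 -0.7  0.4  0.  -0.1 -0.  -0.4  0.1 -0.6
  0.5 -0. ]
[0.43816774 0.26440827 0.055     ] [0.43722777 0.26583859 0.055     ]
ball,tab,pin [[0.4941 0.0021 0.075 ]
 [0.5011 0.0384 0.135 ]
 [0.5619 0.0267 0.112 ]]
sc y [([198, 103, 3, 7, 11], [199.5, 105.5]), ([153, 111, 29, 37, 464], [165.2, 132.5]), ([37, 123, 9, 18, 50], [41.0, 132.6]), ([51, 122, 19, 35, 243], [60.9, 137.8]), ([70, 123, 7, 18, 39], [72.9, 132.8]), ([329, 187, 4, 10, 22], [330.3, 190.5]), ([159, 281, 5, 6, 18], [160.6, 283.4])]
sc r [([277, 14, 20, 12, 147], [286.1, 19.1]), ([143, 19, 11, 4, 39], [147.6, 20.5]), ([157, 19, 8, 4, 24], [160.3, 20.4]), ([288, 30, 5, 6, 15], [290.5, 32.2]), ([364, 30, 6, 6, 31], [366.5, 32.1]), ([147, 36, 10, 2, 11], [151.5, 36.2]), ([286, 36, 8, 11, 66], [289.6, 42.2]), ([163, 47, 5, 5, 14], [164.9, 49.0]), ([150, 48, 6, 3, 14], [152.1, 49.1]), ([13, 71, 10, 10, 53], [16.8, 74.5]), ([0, 72, 3, 6, 10], [0.7, 74.8]), ([33, 74, 7, 4, 14], [36.4, 74.9]), ([131, 81, 13, 5, 29], [137.2, 82.6]), ([0, 87, 12, 12, 53], [6.6, 93.4]
[... 509 characters left out ...]
0, 63.4]), ([265, 77, 14, 13, 37], [274.6, 80.6]), ([181, 126, 7, 4, 14], [184.5, 127.7]), ([58, 183, 13, 3, 20], [63.6, 183.8]), ([61, 185, 17, 4, 25], [69.0, 186.7]), ([49, 187, 19, 10, 59], [56.6, 192.4])]
tp r [([563, 162, 17, 21, 93], [567.9, 169.2]), ([585, 162, 7, 2, 11], [587.7, 162.4]), ([18, 164, 8, 3, 13], [21.8, 164.8]), ([19, 170, 8, 2, 10], [22.5, 170.5]), ([565, 190, 4, 12, 22], [566.2, 196.0]), ([141, 195, 15, 25, 108], [148.1, 207.2]), ([52, 201, 9, 2, 9], [56.0, 201.4]), ([252, 211, 6, 28, 119], [254.7, 224.3]), ([335, 213, 3, 4, 11], [335.9, 214.4]), ([429, 233, 11, 11, 46], [434.0, 238.0]), ([570, 238, 35, 11, 235], [586.0, 244.0]), ([566, 243, 6, 7, 22], [568.6, 245.7])]
```

```bash
cat >> h.py <<'E'
ST=np.array([0.49407,0.00209,-0.19015]); BORE=np.array([0.4378,0.2650,.055])
def lift_pose(p,th,tr,sgn,gz=.135):
    "TCP pose holding tab at latch travel tr, tongue angle th"
    h=np.array([.240,0,.085]); t=np.array([0,.037+tr,gz-.005])
    Ry=R.from_euler('y',th).as_matrix(); pos=S(p,h+Ry@(t-h))[0]
    B=R.from_euler('z',p[2])*R.from_matrix(Ry)*R.from_euler('z',-p[2])
    q=down(p[2]+sgn*np.pi/2); q=(B*R.from_quat(q[[1,2,3,0]])).as_quat(); return pos,q[[3,0,1,2]]
E
python3 - <<'E'
from h import *
pin=S(ST,[[.062,.037,.133]])[0]
for s in (1,-1):
    q=down(ST[2]+s*np.pi/2)
    f=lambda a:None if a is None else np.round(a,2)
    print(s,"pin",f(robot.ik(pin,q)),"hi",f(robot.ik(pin+[0,0,.11],q)),"bore",f(robot.ik(BORE+[0,0,.021],q)))
    for th in(0,.2,.34,.38): print(th,f(robot.ik(*lift_pose(ST,th,.014,s))))
q=down(ST[2]+np.pi/2) 
a=robot.ik(pin+[0,0,.14],q); b=robot.ik(pin+[0,0,.14],down(ST[2]-np.pi/2))
E
```

```text
1 pin [ 0.56  0.56 -0.87  1.83  0.5   0.99  0.86] hi [ 0.63  0.43 -0.95  1.72  0.37  1.18  0.96] bore [ 0.07  0.56 -0.84  1.99  0.55  0.84  0.3 ]
0 [ 0.7   0.56 -1.09  1.96  0.6   0.99  0.7 ]
0.2 [ 0.61  0.58 -0.99  1.75  0.4   1.26  0.88]
0.34 [ 0.53  0.63 -0.91  1.59  0.32  1.46  0.95]
0.38 [ 0.51  0.65 -0.89  1.54  0.3   1.51  0.96]
-1 pin [ 0.39  0.48 -0.63  1.83  0.34  0.94 -2.15] hi [ 0.46  0.36 -0.71  1.73  0.25  1.15 -2.08] bore [-0.89  0.43  0.35  2.02 -0.22  0.73 -2.17]
0 [ 0.43  0.4  -0.71  1.97  0.34  0.89 -2.22]
0.2 [ 0.37  0.46 -0.63  1.76  0.2   1.2  -2.09]
0.34 [ 0.31  0.52 -0.55  1.6   0.13  1.41 -2.03]
0.38 [ 0.29  0.55 -0.53  1.55  0.12  1.47 -2.02]
```

```bash
python3 - <<'E'
from h import *
q=down(ST[2]+np.pi/2); pin=S(ST,[[.062,.037,.133]])[0]
robot.move_pose([.35,-.45,.33],q)
robot.move_pose(pin+[0,0,.13],q)
eoat.set_gripper(.045)
d=vision.get_image("wrist"); cv2.imwrite("pics/w1.png",d["img"][:,:,::-1])
print(robot.get_t(),robot.get_tool_pos(),np.array(d["world_from_camera"]).round(3).tolist())
print("pred pin top,tab top",proj(d,S(ST,[[.062,.037,.154],[0,.037,.152],[0,0,.104]])).round(1).tolist())
for k in "yr":print(k,[b for b in blob(d["img"],k) if b[0][4]>60])
E
```

```text
5.5833 [0.56195353 0.02670856 0.26300198] [[0.189, -0.945, -0.267, 0.485], [0.982, 0.182, 0.052, 0.041], [-0.0, -0.272, 0.962, 0.428], [0.0, 0.0, 0.0, 1.0]]
pred pin top,tab top [[318.6, 193.8], [318.7, 125.5], [282.7, 122.6]]
y [([310, 188, 16, 16, 194], [317.3, 195.8])]
r [([617, 0, 23, 82, 1580], [628.9, 40.4]), ([310, 116, 16, 25, 360], [317.9, 128.2])]
```

View pics/w1.png

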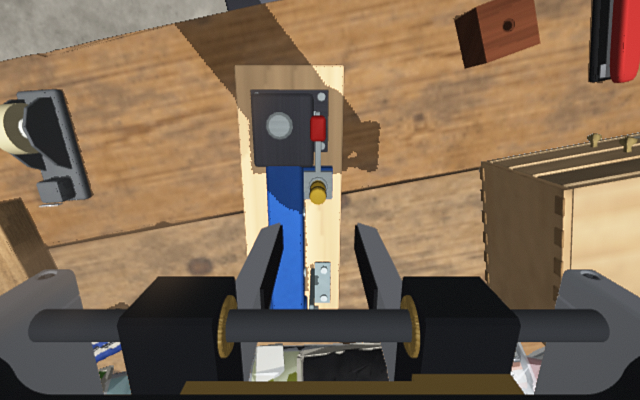

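The wrist view shows the pin at about (318,195) and the tab at (318,125), within about 1 px of the prediction. Nothing stands in the way, so I grasp and draw the pin.

```bash
python3 - <<'E'
from h import *
pin=S(ST,[[.062,.037,.133]])[0]
robot.movel(pin+[0,0,.03],rate=.15); robot.movel(pin,rate=.06)
eoat.set_gripper(.0,30); print(robot.get_grip_width(),robot.get_grasp_force(),robot.get_force())
robot.movel(pin+[0,0,.06],rate=.06); print(robot.get_force(),robot.get_grip_width())
robot.movel(pin+[0,0,.11],rate=.15)
p=BORE+[0,0,.13]; robot.movel([p[0],p[1],.22],rate=.18)
d=vision.get_image("wrist"); cv2.imwrite("pics/w2.png",d["img"][:,:,::-1])
print(robot.get_t(),robot.get_tool_pos(),robot.get_grip_width(),"bore pred",proj(d,BORE), "foot pred",proj(d,robot.get_tool_pos()-np.array([0,0,.066])))
E
```

```text
0.015372583156745133 30.00036209821701 [-0.49150428 -0.87750235  1.75719586]
[ 0.44154842  0.22937787 -0.17495391] 0.015405145629717997
10.95 [0.43820143 0.26434816 0.21994539] 0.015383193783304711 bore pred [[319.14321544 179.38069197]] foot pred [[318.6974339  208.67085261]]
```

View pics/w2.png

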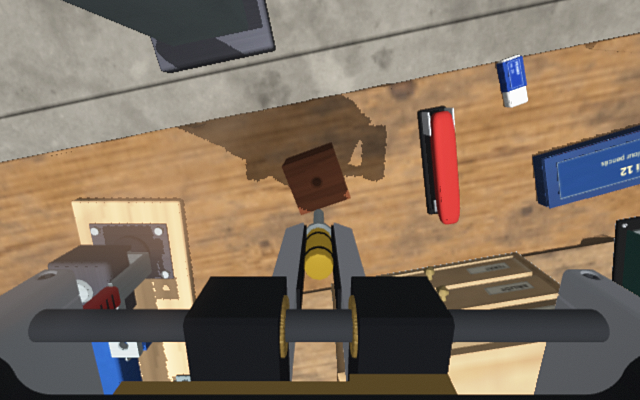

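The wrist view shows the pin held upright with its foot at about (319,210). The bore is near (317,181), about 2 px from the prediction, so I refine both before inserting.

```bash
python3 - <<'E'
from h import *
d=vision.get_image("wrist"); g=d["img"].astype(int).sum(2)
w=g[170:194,305:330]; t=np.percentile(w,4); m=w<t*1.15
n,l,s,c=cv2.connectedComponentsWithStats(m.astype(np.uint8)); print(s[1:],c[1:]+[305,170])
print(d["K"][0][0]); tcp=robot.get_tool_pos(); print(tcp)
i=1+np.argmax(s[1:,4]); print("bore",ray(d,c[i]+[305,170],.055),"foot(318.7,210)",proj(d,tcp-np.array([0,0,.062])),proj(d,tcp-np.array([0,0,.066])))
cv2.imwrite("pics/w3.png",cv2.resize(d["img"][140:290,260:380,::-1],None,fx=4,fy=4,interpolation=cv2.INTER_CUBIC))
for cam in("scene","top"):
  e=vision.get_image(cam); r=models.regions_of(cam,"lock_pin"); print(cam,[(x["conf"],x["xy"]) for x in r[:2]],proj(e,tcp),proj(e,BORE))
E
```

```text
[[ 8  8  8  8 53]] [[316.32075472 181.50943396]]
307.024558648976
[0.4381801  0.26439479 0.21996952]
bore [0.43960149 0.26147511 0.055     ] foot(318.7,210) [[318.75568976 210.26475159]] [[318.75092557 208.61897813]]
scene [] [[325.91608481 210.53496482]] [[326.01176885 259.14839655]]
top [(0.22, [347.3, 202.3])] [[282.33904917 228.25598524]] [[285.96910563 228.92963456]]
```

View pics/w3.png

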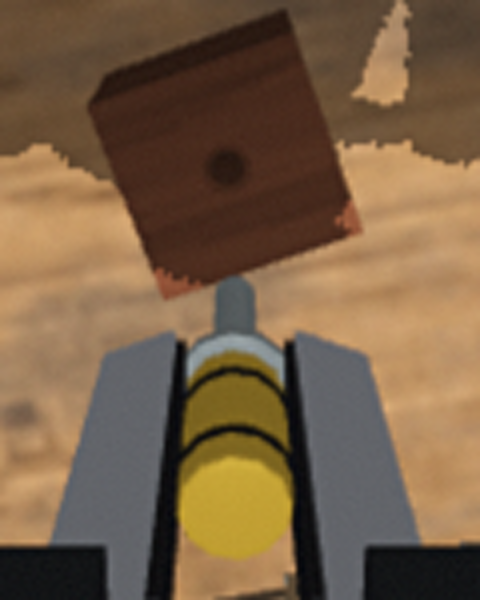

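The zoom shows the bore at image (316.4,181.4), the foot's front edge at (318.4,209) and the centre of the yellow top at (318.4,266.4). I compute the pin's offset in the tool from these.

```bash
python3 - <<'E'
from h import *
d=vision.get_image("wrist"); tcp=robot.get_tool_pos(); ax=np.array([np.cos(ST[2]),np.sin(ST[2]),0]); ay=np.array([-ax[1],ax[0],0])
print("tcp rot",robot.get_tcp_rot(),down(ST[2]+np.pi/2))
def rep(n,v): v=v-tcp; print(n,v.round(4),"along sx,sy mm",round(1e3*v@ax,1),round(1e3*v@ay,1))
rep("top",ray(d,(318.1,266.1),tcp[2]+.021))
rep("footfront",ray(d,(318.1,208.9),tcp[2]-.065))
rep("bore",ray(d,(316.4,181.4),.055))
g=d["img"]; print(g[200:226,318].tolist())
y=[b for b in blob(g,'y') if b[0][4]>60]; print(y)
E
```

```text
tcp rot [1.28993546e-06 9.51174282e-02 9.95466059e-01 3.57210795e-06] [0.         0.09493183 0.99548378 0.        ]
top [ 0.0021 -0.0008  0.021 ] along sx,sy mm 2.2 -0.4
footfront [-0.0002 -0.0005 -0.065 ] along sx,sy mm -0.1 -0.5
bore [ 0.0013 -0.0028 -0.165 ] along sx,sy mm 1.8 -2.5
[[75, 43, 27], [78, 46, 32], [79, 47, 33], [80, 48, 32], [79, 45, 31], [78, 46, 31], [76, 44, 29], [72, 40, 27], [75, 50, 40], [81, 81, 82], [84, 92, 94], [85, 93, 93], [85, 92, 93], [84, 90, 91], [85, 91, 94], [85, 91, 92], [85, 91, 92], [84, 91, 93], [84, 91, 92], [82, 88, 90], [85, 90, 92], [82, 88, 89], [83, 89, 90], [113, 120, 122], [148, 157, 160], [150, 160, 162]]
[([306, 234, 25, 16, 236], [318.2, 241.2]), ([305, 249, 28, 31, 683], [318.2, 263.9])]
```

```bash
python3 - <<'E'
from h import *
tcp=robot.get_tool_pos(); ax=np.array([np.cos(ST[2]),np.sin(ST[2]),0]); ay=np.array([-ax[1],ax[0],0])
T=tcp+ax*-.0011+ay*-.0020; cmd=T.copy()
def go(z,rate):
    global cmd
    cmd[2]=z; robot.movel(cmd,rate=rate); robot.wait(.15); e=(T-robot.get_tool_pos())[:2]; cmd[:2]+=e*(np.abs(e)<.003); print(round(z,3),robot.get_tool_pos().round(4),robot.get_force().round(1),e.round(4))
go(.14,.1); go(.126,.05)
for z in (.118,.112,.106,.095,.085):
    f0=robot.get_force(); 
    if abs(f0[2])>15 or np.hypot(*f0[:2])>12: print("stop");break
    go(z,.04)
print(robot.get_grip_width(),robot.get_t(),T)
E
```

```text
0.14 [0.4367 0.2631 0.1405] [-0.4  0.5 -0.5] [-0.0003 -0.0001]
0.126 [0.4362 0.2631 0.1261] [-0.5  0.6 -0.5] [ 0.0002 -0.    ]
0.118 [0.4364 0.2629 0.118 ] [ 0.1  0.4 -0.8] [0.     0.0001]
0.112 [0.4365 0.263  0.112 ] [ 0.3 -1.9 -1.7] [-0.      0.0001]
0.106 [0.4364 0.263  0.1059] [ 1.6 -2.5 -3. ] [0. 0.]
0.095 [0.4364 0.263  0.0949] [ 3.2 -2.8 -3.6] [0. 0.]
0.085 [0.4365 0.2631 0.0849] [ 3.6 -2.7 -3.8] [0. 0.]
0.015295471521648079 15.4583 [0.43647183 0.26305613 0.21999467]
```

The pin is entering the bore, so I seat it, release and look.

```bash
python3 - <<'E'
from h import *
t=robot.get_tool_pos()
for z in(.078,.0765,.0755,.0745):
    robot.movel([t[0],t[1],z],rate=.04); robot.wait(.1); f=robot.get_force(); print(z,robot.get_tool_pos()[2],f.round(1))
    if abs(f[2])>18: break
eoat.set_gripper(.045); print(robot.get_force().round(1))
robot.movel([t[0],t[1],.2],rate=.15)
robot.move_pose([.42,.15,.27],down(ST[2]+np.pi/2))
d=vision.get_image("wrist"); e=vision.get_image("scene")
a=cv2.resize(d["img"],(640,400)); u=cv2.resize(e["img"][180:320,260:420],None,fx=3,fy=3,interpolation=2)
cv2.imwrite("pics/w4.png",d["img"][:,:,::-1]);cv2.imwrite("pics/s4.png",u[:,:,::-1]); print(robot.get_t())
E
```

```text
0.078 0.07778060598800014 [ 3.4 -1.9 -4.1]
0.0765 0.07645611122191157 [ 4.1 -2.6 -3.5]
0.0755 0.07605934907003865 [ 0.4 -6.4 12.9]
0.0745 0.07576056970430636 [ -3.8 -11.6  31.4]
[-0.1  0.5 -0.4]
19.2667
```

View pics/s4.png

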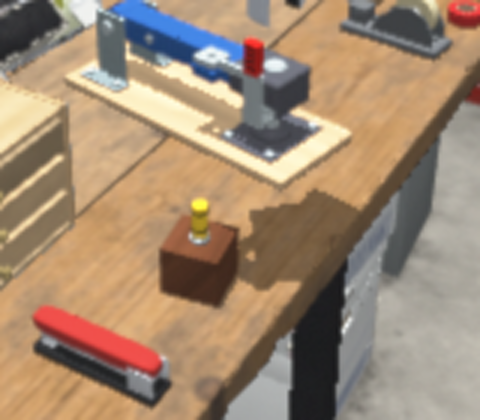

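The scene view shows the pin upright in the block with its flange on the top, at crop (200,215). I go on to the tab.

```bash
python3 - <<'E'
from h import *
p0,q0=lift_pose(ST,0,0,1)
robot.move_pose(p0+[0,0,.1],q0); eoat.set_gripper(.04)
robot.movel(p0+[0,0,.03],q0,rate=.15); robot.movel(p0,q0,rate=.06); print(robot.get_force().round(1))
eoat.set_gripper(0,50); f0=robot.get_force();print(robot.get_grip_width(),f0.round(1),robot.get_tool_pos()-p0)
ay=np.array([-np.sin(ST[2]),np.cos(ST[2]),0])
for tr in(.004,.008,.011,.0135):
    robot.movel(lift_pose(ST,0,tr,1)[0],q0,rate=.04); robot.wait(.1)
    print(tr,round((robot.get_tool_pos()-p0)@ay,4),"pull",round(robot.get_force()@ay,1),robot.get_force().round(1))
    if abs(robot.get_force()@ay)>25: break
print(robot.get_t(),robot.get_grip_width())
E
```

```text
[-0.7  0.  -0.2]
0.013824190330094813 [-1.4 -3.7  3.7] [-2.91725707e-05 -4.29225406e-04  5.06717305e-05]
0.004 0.0036 pull -5.3 [-0.4 -5.3  4.8]
0.008 0.0074 pull -6.1 [-2.2 -5.8  5. ]
0.011 0.0102 pull -6.8 [-2.3 -6.5  5. ]
0.0135 0.0127 pull -7.8 [-3.  -7.4  5.7]
23.4083 0.013594824300606578
```

```bash
python3 - <<'E'
from h import *
ay=np.array([-np.sin(ST[2]),np.cos(ST[2]),0])
robot.movel(*lift_pose(ST,0,.0145,1),rate=.03)
for th in np.r_[.015,.03,np.linspace(.06,.338,10)]:
    robot.movel(*lift_pose(ST,th,.0145,1),rate=.06); f=robot.get_force()
    print(round(th,3),f.round(1),"y",round(f@ay,1),robot.get_torque().round(2))
    if np.linalg.norm(f)>35: print("stop");break
robot.wait(.5)
d=vision.get_image("scene"); cv2.imwrite("pics/s5.png",cv2.resize(d["img"][130:290,240:430],None,fx=4,fy=4,interpolation=2)[:,:,::-1]); 
print(robot.get_t(),robot.get_grip_width(),robot.get_tool_pos()-lift_pose(ST,.338,.0145,1)[0],robot.get_force().round(1))
E
```

```text
0.015 [-1.  -8.5 -0.6] y -8.5 [-1.62 -0.34 -0.03]
0.03 [-1.4 -7.  -1.5] y -7.1 [-1.6  -0.27 -0.04]
0.06 [-3.9 -7.6 -0.3] y -8.2 [-1.66 -0.17  0.04]
0.091 [-3.1 -7.4  0.6] y -7.8 [-1.58 -0.18  0.07]
0.122 [-4.1 -6.7  0.4] y -7.4 [-1.62 -0.16  0.15]
0.153 [-4.2 -7.7  1.1] y -8.4 [-1.55 -0.05  0.26]
0.184 [-5.1 -7.7  1.9] y -8.5 [-1.56  0.16  0.28]
0.214 [-5.2 -6.8  1.2] y -7.7 [-1.5   0.23  0.3 ]
0.245 [-6.2 -6.6  3.2] y -7.7 [-1.53  0.38  0.33]
0.276 [-6.7 -6.8  2.8] y -7.9 [-1.41  0.54  0.37]
0.307 [-6.6 -6.9  3.5] y -8.0 [-1.44  0.62  0.4 ]
0.338 [-8.4 -6.5  4.5] y -7.9 [-1.35  0.8   0.5 ]
27.4583 0.013628857922890448 [-0.00060677 -0.00079006 -0.00023047] [-8.2 -6.8  3.8]
```

View pics/s5.png

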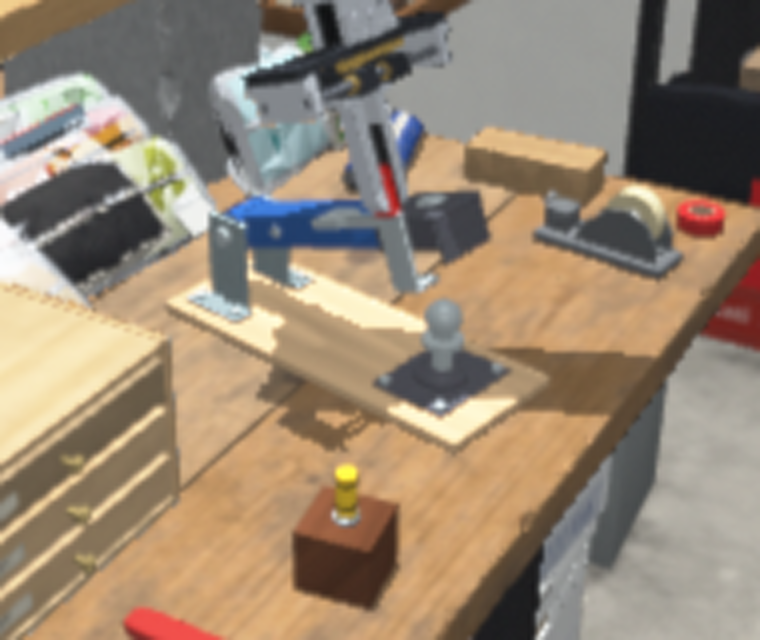

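The scene view shows the tongue raised clear, the bare ball at crop (443,320), the tab still gripped at (390,190), and the pin standing in its block at (346,490). I hand the job in.

```bash
python3 - <<'E'
from h import *
print(np.abs(robot.get_joint_vel()).max(),robot.get_grip_width()); print(workorder.job_done())
E
```

```text
0.00250655117761774 0.013628857922890448
the job is handed in; nothing more can be done
None
```

The job is handed in at about 27.5 s: the pin is fully down in the block and released, the latch tab is held open, and the tongue is held still with its socket about 8 cm above the ball by the arm's pose (my last picture was 760 x 640, over the 800 x 600 limit).

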